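# Unlock the tool caddy and hold the key turned

### The job

Swing the toggle clamp arm of the key stand up and over centre so that it rests back off the key, then take the key, push it fully home past the stiff pins of the lock in the top of the black tool caddy, and turn it a quarter turn clockwise (seen from above) so that the tray comes free. The lock springs back, so finish while still holding the key in the gripper, fully home and turned, so that I can pull the tray out. Leave the other things on the table where they are.

Things in the scene. Friction and masses are not known exactly. Their poses are not given: they have to be found in the camera images.
- clamp (a joint): angle of the clamp arm on the key stand, rad: 0 = closed, lying level over the key; grows as it swings up; 1.57 = upright; stop at 2.8 = lying back, almost level, beyond the hinge. No spring: the arm (about 120 g) falls by its weight to whichever side of upright it leans. Lifting it by the bar takes about 1 N
- clamp_bar (a point): centre of the round steel cross-bar at the free end of the clamp arm: 14 mm diameter, 34 mm long along the hinge axis (y), 87 mm from the hinge axis; the arm is 14 mm wide (y) and 8 mm thick. Axes turn with the arm; with the arm closed they are the stand's axes and the arm points from the hinge along -x
- clamp_hinge (a point): point on the hinge axis of the clamp arm, in the middle between two steel cheeks (28 mm over all along y), 92.5 mm above the table, the cheeks reach 98 mm; axes of the stand: x from the key towards the hinge, y the hinge axis, z up
- stand_slot (a point): middle of the slot in the top of the key stand, a dark wood block 60 x 50 mm (x, y), its top 45 mm above the table, fixed to the table; the hinge is 45 mm from here along +x. The key stands in this slot, blade down, its shoulder on the block
- key_head (a point): centre of the flat black head of the key, the part to grip: 36 mm wide along the key's x, 12 mm thick along its y, 28 mm tall along its z (z up in the stand). Below it: a steel neck 10 mm diameter, a round shoulder 32 mm diameter and 4 mm thick, then the blade. In the stand the key's axes are the stand's axes. The key looks and works the same after a half turn
- key: the loose key, about 45 g; its origin is the centre of the underside of the shoulder, 24 mm below the head centre; the blade reaches 28 mm below the origin: first 12 mm of round shank 5 mm diameter, then a flat bit 18 mm wide (x) and 5 mm thick (y) with a rounded end
- keyhole (a point): centre of the keyhole's mouth in the aluminium plate (60 x 60 mm) in the caddy's top, 100 mm above the table; axes of the caddy, z up. The slot is 20.5 x 7 mm (x, y), its mouth bevelled 3 mm wider all round, 5 mm deep, so the blade's width goes along the caddy's x. The key is home when its shoulder lies on the plate (key at this point); the plate is 10 mm thick and the key cannot turn before it is home
- lock (a joint): angle of the lock's plug, rad: 0 = locked, grows as the key is turned clockwise seen from above, stop at 1.62; a quarter turn is 1.57. A spring returns it to 0, about 0.07 N m at the end. The key has about 0.1 rad of play in it, so turn the key about 0.1 rad more than the plug is to turn, up to its stop
- votive: bystander: open glass votive holder, 66 mm diameter, 65 mm tall, origin under its middle, stands between the stand and the caddy
- rake: bystander: small hand rake lying flat, 185 mm long along its x, 50 mm wide, 22 mm high, origin about the middle, on the table, nearest the robot
- small_pot: bystander: small empty terracotta pot, 60 mm diameter, 48 mm tall, origin under its middle, stands beyond the hinge of the key stand, lower than the opened arm
- herb_pot: bystander: green ceramic herb pot with a plant, 110 mm diameter, about 190 mm tall, origin under its middle, towards the far edge, in the middle
- spout: bystander: hard silicone watering spout standing on its wide end, 52 mm diameter, 112 mm tall, origin under its middle, towards the far edge, left
- tin: bystander: seed tin, 72 mm diameter, 100 mm tall, origin under its middle, towards the far edge, right
- mister: bystander: amber glass bottle, 68 mm diameter, 170 mm tall, origin under its middle, left
- caddy: fixed black plastic tool caddy, 150 x 170 x 100 mm (x, y, z), origin under its middle; tray front looks along -x; a carry bar 18 mm high lies along the back edge of its top. In the lock two pairs of stiff sprung pins squeeze the blade's flats, met with the shoulder about 13 and 7 mm above the plate: pushing takes up to about 15 N, less when the key is rocked a few degrees about its axis
Things that resemble listed ones, but are neither listed nor needed, are in the scene too. Leave any green look-alike of the part that bears clamp alone.

How it is judged (in metres and radians):
On the way, in this order (a step that is already met when the one before it is completed fails the run):
1. the clamp arm has been swung over centre and lies back, while the key still stands in its slot (value of joint clamp above 2.2 rad and distance between key and stand_slot below 0.012 m), for 0.2 s.
2. the key is fully home in the lock, not yet turned (horizontal distance between key and keyhole below 0.005 m and z of key in the frame of keyhole below 0.003 m and angle between the z axis of key and the z axis of keyhole, either way round below 0.15 rad and value of joint lock below 0.3 rad), for 0.1 s.
3. the key has turned the lock a quarter turn (value of joint lock above 1.35 rad), for 0.2 s.
At the end, for the whole second after the job is handed in: the fingers still grip the key (over 2 N); key fully home (shoulder within 3 mm of the plate, 5 mm of the keyhole's centre, upright within 0.15 rad); plug held at rest, turned at least 1.35 rad (a quarter is 1.57); clamp arm lying back (over 2.2 rad) (value of joint lock above 1.35 rad and velocity of joint lock between -0.2 and 0.2 rad/s and horizontal distance between key and keyhole below 0.005 m and z of key in the frame of keyhole below 0.003 m and angle between the z axis of key and the z axis of keyhole, either way round below 0.15 rad and contact force between the fingers and key above 2 N and value of joint clamp above 2.2 rad); the arm keeps its last pose, push and grip.
It fails at once if another thing on the table was moved by more than 30 mm (distance of any of votive, rake, small_pot, herb_pot, spout, tin, mister from where it was at the start of the episode above 0.03 m).
It also fails if it takes over 59 s, if anything falls off the work surface, if the arm or the gripper's body presses on something with over 40 N, if the wrist force passes 120 N, or if a joint passes its speed limit or range.

### The arm

A 6-joint arm with a two-finger parallel gripper is mounted at the origin on the work surface. World frame = base frame: x ahead of the robot, y to its left, z up, the work surface at z = 0. Lengths are in m, angles in degrees, forces in N, time in s.
With the tool pointing down it reaches from about 0.4 to 0.925 m from the base axis. Payload 12.5 kg.
Tool frame: the origin (TCP) lies midway between the tips of the shut fingers; the grasp point (between the pads) lies 19 mm behind it (grasp_offset is the distance from the TCP to the grasp point, in m); z points along the fingers, y is the line along which they close (so a half turn about z gives the same grasp; the last joint's range is limited). The gripper opens to 95 mm and grips with 3 to 60 N. Pads are 20 mm wide; open, the fingers measure 119 mm over their backs; the gripper's body (75 mm by 180 mm) begins 59 mm behind the grasp point.
Start: joints at [-74.863, 28.126, 89.318, -0, 62.55, -6.05], TCP at [0.226, -0.583, 0.215] pointing down, gripper open.
Joint ranges: [-177.58, 177.58], [-47.91, 125.51], [2.72, 160], [-65.01, 245.01], [3.68, 167.84], [-153.87, 153.87]. Speed limits (degrees/s): [127.2, 127.2, 159.86, 180, 180, 180].

### API

Orientations are given as a 3x3 rotation matrix whose columns are the frame's x, y, z axes.
In Python, from station import * gives the robot as it stands. The module is installed in compiled form; this text tells all that it offers.
- The arm moves only by the tool move_arm, never from a script. Its argument "steps" is a list of rows, each a list of 5 numbers: the shift along the tool's x, y, z scaled (see below), then the turn about the tool's z scaled (see below), then the gripper's target within -1 to 1 (fully open at 1, half-way at 0, shut at -1). A call has 1 to 5 rows; each row shifts and turns the commanded pose from where the row before left it, along the tool's axes as they then stand; what a row does not reach is not made up. The controller multiplies each number of a shift by 100 mm and each number of a turn by 2 rad. A row lasts 1/12 s, in which the tool goes at most 41.7 mm and 7.16 degrees, less where a joint would pass 70% of its speed; a pose out of reach is approached as far as the arm can. A call with a number of a shift or a turn outside -1 to 1 is refused whole. A call with a gripper value outside its range is refused whole. The fingers move at their own pace and stop on an object; "newtons" is the grip in N (left out, the last holds). Time passes only in rows, so rows that do not move let the fingers close. It gives the time, the measured TCP pose, the force, the opening and the grip force at its end, in the units of the state.
- state(): the state, without advancing time (a new reading comes with each control period).
- read_camera(name): name is "side" or "top"; returns a dict with "color" (400x640x3 uint8, blue, green, red), "fx", "fy", "cx", "cy" (pixels), "T" (4x4, takes a point from camera to world coordinates). Camera axes: x right, y down, z forward; pixel columns grow to the right and rows downward; lengths in m; the calibration is good to about 2 mm. A picture is of the moment at which its call begins. There is no depth.
- hand_in(): hands the job in; it is judged then, once.
The state is a dict: "clock": time; "joint_pos": joint angles; "joint_velocities": joint speeds; "effort": joint torques, N m; "eef_pos": TCP position; "orientation": TCP orientation; "contact_force": force on the tool from outside, world axes, zero at the start; "wrist_torque": the same for the moment, N m; "width": opening from 0.0 (shut) to 1.0 (fully open); "grasp_force": force on a finger pad.
Only numpy, scipy, OpenCV 4.12 (cv2) and the standard library are available. Lean on these libraries where they do the work, as an engineer would, in place of code of your own. Each camera call takes 0.05 s, during which the arm holds its last target. There are 200 camera calls.

## Working session

There is one attempt and no reset: what is moved stays moved. The work goes in short steps, Python scripts to look and compute and a tool call to move; the robot and the scene stay as the last step left them, time stands still between calls to the robot, and variables do not carry over. Pictures are saved under pics/ and viewed, at most 10 in all, crops included, and the job is handed in when it is done.

Besides the shell and the picture viewer there is one more tool, called after "Emit:" by a JSON object that holds its "method" and its "body". move_arm: Moves the arm, as the interface text tells. Its arguments: {"type":"object","properties":{"steps":{"type":"array"},"newtons":{"type":"number"}},"required":["steps"]}

```bash
mkdir -p pics; python3 - <<'E'
from station import *
import cv2,json
for n in("side","top"):
    c=read_camera(n); cv2.imwrite(f"pics/{n}0.png",c["color"]); print(n,c["fx"],c["fy"],c["cx"],c["cy"],c["T"])
s=state(); print(s)
E
```

```text
side 403.00710651094107 403.00710651094107 315.6700104715798 198.4648510945324 [[ 0.99986509 -0.01396657  0.00864453  0.54904187]
 [-0.01498202 -0.55974895  0.8285268  -0.89700656]
 [-0.00673291 -0.82854454 -0.55988268  0.73811703]
 [ 0.          0.          0.          1.        ]]
top 372.04877753559646 372.04877753559646 318.8955531821848 194.87093004783202 [[ 0.02529572 -0.97363174  0.22671868  0.35060582]
 [-0.99967028 -0.02563716  0.00143892  0.05758655]
 [ 0.00441144 -0.22668032 -0.97395922  1.13655478]
 [ 0.          0.          0.          1.        ]]
{'clock': 0.1, 'joint_pos': array([-7.48643309e+01,  2.81598800e+01,  8.93473829e+01, -1.00148345e-03,
        6.25496242e+01, -6.04852974e+00]), 'joint_velocities': array([ 0.08594474, -0.14319563, -0.14289033,  0.02068409, -0.05362991,
        0.05611081]), 'effort': array([ 1.46608414e-03, -6.13623977e+01, -2.58607346e+01,  6.93923375e-02,
        4.70605516e-02, -6.85111922e-05]), 'eef_pos': array([ 0.2258326 , -0.58253366,  0.21412451]), 'orientation': array([[ 9.32420593e-01,  3.61374823e-01, -2.74215838e-04],
       [ 3.61374916e-01, -9.32420109e-01,  9.54373416e-04],
       [ 8.92021627e-05, -9.88972152e-04, -9.99999507e-01]]), 'contact_force': array([-0.73929735,  0.42132802, -0.25863453]), 'wrist_torque': array([-0.01733438,  0.00075705, -0.01106817]), 'grasp_force': 0.0, 'width': 1.0020957588125998}
```

View pics/side0.png

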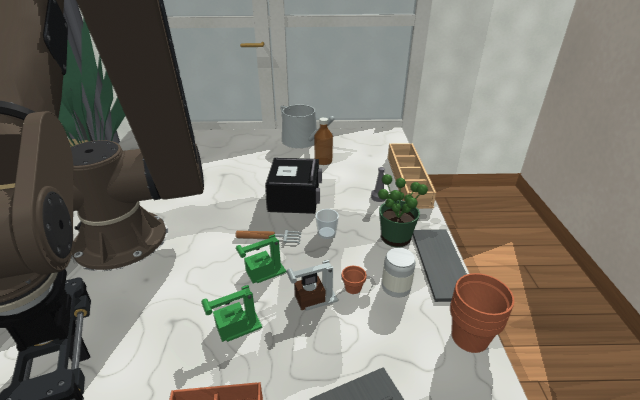

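View pics/top0.png

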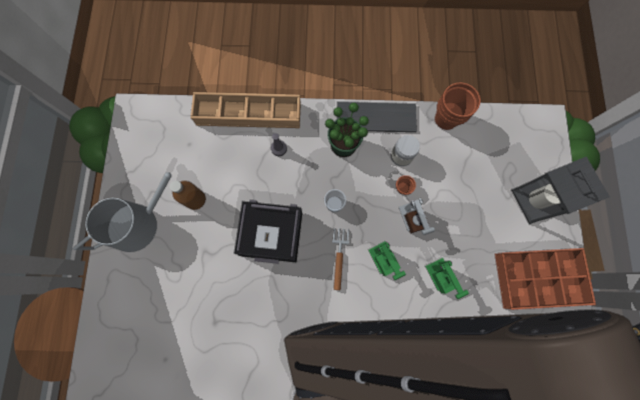

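The side view shows the brown stand near (310,288) with its steel arm, and the black caddy near (293,185). In the top view the stand is near (416,217) and the caddy near (268,237). Next I'll enlarge those regions.

```bash
python3 - <<'E'
import cv2,numpy as np
s=cv2.imread("pics/side0.png");t=cv2.imread("pics/top0.png")
def crop(im,x,y,w,h): 
    return cv2.resize(im[y:y+h,x:x+w],(400,300),interpolation=cv2.INTER_CUBIC)
# scale 5: 80x60 ; 
a=crop(s,276,252,80,60);b=crop(t,384,188,80,60);c=crop(s,256,150,80,60);d=crop(t,228,200,80,60)
cv2.imwrite("pics/zoom0.png",np.vstack([np.hstack([a,b]),np.hstack([c,d])]))
E
```

```text
(no output)
```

View pics/zoom0.png

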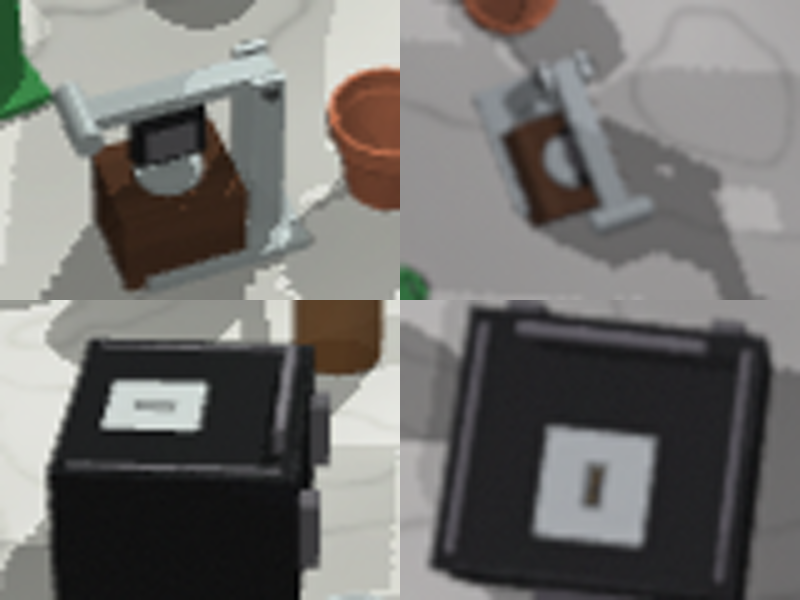

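```bash
cat > h.py <<'E'
from station import *
import numpy as np, cv2
def ray(c,p):
    d=np.array([(p[0]-c["cx"])/c["fx"],(p[1]-c["cy"])/c["fy"],1]); T=np.array(c["T"]); d=T[:3,:3]@d
    return T[:3,3],d/np.linalg.norm(d)
def tri(rs):
    A=sum(np.eye(3)-np.outer(d,d) for o,d in rs); b=sum((np.eye(3)-np.outer(d,d))@o for o,d in rs)
    X=np.linalg.solve(A,b); return X,[np.linalg.norm((np.eye(3)-np.outer(d,d))@(X-o)) for o,d in rs]
def atz(r,z): o,d=r; return o+d*(z-o[2])/d[2]
def proj(c,X):
    T=np.array(c["T"]); q=T[:3,:3].T@(np.array(X)-T[:3,3]); return np.array([c["fx"]*q[0]/q[2]+c["cx"],c["fy"]*q[1]/q[2]+c["cy"]])
E
python3 - <<'E'
from h import *
np.set_printoptions(precision=4,suppress=True)
S=read_camera("side");T=read_camera("top")
f=lambda x,y,x0,y0:((x+.5)/5-.5+x0,(y+.5)/5-.5+y0)
ss=lambda x,y:ray(S,f(x,y,276,252)); ts=lambda x,y:ray(T,f(x-400,y,384,188))
sc=lambda x,y:ray(S,f(x,y-300,256,150)); tc=lambda x,y:ray(T,f(x-400,y-300,228,200))
print("keyhole",tri([sc(155,405),tc(595,486)]))
for n,p in dict(a=(548,425),b=(658,435),c=(643,548),d=(532,537),slot0=(600,464),slot1=(591,508)).items(): print("plateT",n,atz(tc(*p),.1))
for n,p in dict(a=(113,380),b=(208,382),c=(198,431),d=(101,428)).items(): print("plateS",n,atz(sc(*p),.1))
print("bar",tri([ss(80,117),ts(624,211)]),atz(ss(80,117),.0925),atz(ts(624,211),.0925))
for p in((600,220),(648,203)): print("barT",atz(ts(*p),.0925))
for p in((66,90),(92,150)): print("barS",atz(ss(*p),.0925))
print("hinge T",atz(ts(567,68),.0965),"S",atz(ss(260,70),.0965))
# block top corners (z .045): side left, near-right ; top
for p in((93,155),(245,182)): print("blkS",atz(ss(*p),.045))
for p in((505,130),(537,224)): print("blkT",atz(ts(*p),.045))
print("shoulder bottom edge S", atz(ss(168,195),.047),"T left edge",atz(ts(541,162),.047))
E
```

```text
keyhole (array([0.4689, 0.2015, 0.1027]), [np.float64(0.0010479188717325216), np.float64(0.001047918871732515)])
plateT a [0.5017 0.23   0.1   ]
plateT b [0.4977 0.1681 0.1   ]
plateT c [0.4346 0.1732 0.1   ]
plateT d [0.4391 0.2349 0.1   ]
plateT slot0 [0.4805 0.1996 0.1   ]
plateT slot1 [0.4559 0.2032 0.1   ]
plateS a [0.4411 0.2393 0.1   ]
plateS b [0.5024 0.235  0.1   ]
plateS c [0.4976 0.1738 0.1   ]
plateS d [0.4374 0.179  0.1   ]
bar (array([ 0.5004, -0.2509,  0.0975]), [np.float64(0.0006025704147447388), np.float64(0.0006025704147447469)]) [ 0.5007 -0.2457  0.0925] [ 0.5006 -0.2525  0.0925]
barT [ 0.4951 -0.2387  0.0925]
barT [ 0.5055 -0.2663  0.0925]
barS [ 0.4937 -0.2285  0.0925]
barS [ 0.5066 -0.266   0.0925]
hinge T [ 0.5815 -0.2221  0.0965] S [ 0.5821 -0.2216  0.0965]
blkS [ 0.5041 -0.2228  0.045 ]
blkS [ 0.5748 -0.2414  0.045 ]
blkT [ 0.5541 -0.1976  0.045 ]
blkT [ 0.4983 -0.215   0.045 ]
shoulder bottom edge S [ 0.5393 -0.2505  0.047 ] T left edge [ 0.535 -0.218  0.047]
```

The caddy keyhole is near (0.469, 0.203) with yaw about -4.5°. The stand slot is near (0.540, -0.236) with yaw about 20°, and the bar is near (0.500, -0.251). I'll move above the bar and turn the tool half a turn, so joint 6 has range left for the later lock turn.

Emit:
{"method": "move_arm", "body": {"steps": [[0.342, -0.191, 0, 0, 1], [0.342, -0.191, 0, 0, 1], [0.342, -0.191, 0, 0, 1], [0.342, -0.191, 0, 0, 1], [0.342, -0.191, 0, 0, 1]]}}

```text
clock: 0.62
eef_pos: [0.3516, -0.4304, 0.2146]
orientation: [[0.933, 0.361, -0.0], [0.361, -0.933, 0.0], [-0.0, -0.0, -1.0]]
contact_force: [0.6, -0.2, -0.1]
width: 0.999
grasp_force: 0.0
```

Emit:
{"method": "move_arm", "body": {"steps": [[0.342, -0.191, 0, 0, 1], [0.342, -0.191, 0, 0, 1], [0.342, -0.191, 0, 0, 1], [0.342, -0.191, 0, 0, 1], [0.342, -0.191, 0, 0, 1]]}}

```text
clock: 1.03
eef_pos: [0.4767, -0.2794, 0.2147]
orientation: [[0.932, 0.361, 0.0], [0.361, -0.932, -0.0], [0.0, 0.0, -1.0]]
contact_force: [0.9, -0.4, 0.7]
width: 1.0
grasp_force: 0.0
```

Emit:
{"method": "move_arm", "body": {"steps": [[0.342, -0.191, 0, 0, 1], [0, 0, 0, -0.0625, 1], [0, 0, 0, -0.0625, 1], [0, 0, 0, -0.0625, 1], [0, 0, 0, -0.0625, 1]]}}

```text
clock: 1.45
eef_pos: [0.5009, -0.2504, 0.2145]
orientation: [[0.64, 0.769, -0.0], [0.769, -0.64, 0.0], [-0.0, -0.0, -1.0]]
contact_force: [1.1, 0.5, -0.5]
width: 1.005
grasp_force: 0.0
```

Emit:
{"method": "move_arm", "body": {"steps": [[0, 0, 0, -0.0625, 1], [0, 0, 0, -0.0625, 1], [0, 0, 0, -0.0625, 1], [0, 0, 0, -0.0625, 1], [0, 0, 0, -0.0625, 1]]}}

```text
clock: 1.87
eef_pos: [0.5007, -0.2508, 0.2145]
orientation: [[0.07, 0.998, -0.0], [0.998, -0.07, 0.0], [0.0, -0.0, -1.0]]
contact_force: [-0.6, 0.4, 0.3]
width: 0.997
grasp_force: 0.0
```

Emit:
{"method": "move_arm", "body": {"steps": [[0, 0, 0, -0.0625, 1], [0, 0, 0, -0.0625, 1], [0, 0, 0, -0.0625, 1], [0, 0, 0, -0.0625, 1], [0, 0, 0, -0.0625, 1]]}}

```text
clock: 2.28
eef_pos: [0.5007, -0.2508, 0.2145]
orientation: [[-0.527, 0.85, -0.0], [0.85, 0.527, 0.0], [0.0, -0.0, -1.0]]
contact_force: [0.1, -0.0, -0.4]
width: 1.001
grasp_force: 0.0
```

Emit:
{"method": "move_arm", "body": {"steps": [[0, 0, 0, -0.0625, 1], [0, 0, 0, -0.0625, 1], [0, 0, 0, -0.0625, 1], [0, 0, 0, -0.0625, 1], [0, 0, 0, -0.0625, 1]]}}

```text
clock: 2.7
eef_pos: [0.5007, -0.2508, 0.2145]
orientation: [[-0.925, 0.381, -0.0], [0.381, 0.925, 0.0], [0.0, -0.0, -1.0]]
contact_force: [-0.3, -0.4, 0.5]
width: 0.999
grasp_force: 0.0
```

Emit:
{"method": "move_arm", "body": {"steps": [[0, 0, 0, -0.0625, 0.2], [0, 0, 0, -0.0625, 0.2], [0, 0, 0, -0.0625, 0.2], [0, 0, 0, -0.0625, 0.2], [0, 0, 0, -0.0625, 0.2]]}}

```text
clock: 3.12
eef_pos: [0.5007, -0.2509, 0.2145]
orientation: [[-0.973, -0.232, -0.0], [-0.232, 0.973, 0.0], [0.0, 0.0, -1.0]]
contact_force: [0.2, 1.0, -0.4]
width: 0.706
grasp_force: 0.0
```

Emit:
{"method": "move_arm", "body": {"steps": [[0, 0, 0, -0.0625, 0.2], [0, 0, 0, 0, 0.2]]}}

```text
clock: 3.28
eef_pos: [0.5007, -0.2509, 0.2145]
orientation: [[-0.936, -0.351, -0.0], [-0.351, 0.936, 0.0], [0.0, 0.0, -1.0]]
contact_force: [0.4, -0.6, 0.1]
width: 0.617
grasp_force: 0.0
```

Emit:
{"method": "move_arm", "body": {"steps": [[0, 0, 0.3, 0, 0.2], [0, 0, 0.3, 0, 0.2], [0, 0, 0.3, 0, 0.2], [0, 0, 0, 0, 0.2]]}}

```text
clock: 3.62
eef_pos: [0.4987, -0.2496, 0.1201]
orientation: [[-0.94, -0.342, -0.006], [-0.342, 0.94, 0.004], [0.005, 0.006, -1.0]]
contact_force: [-0.7, 0.3, -0.2]
width: 0.6
grasp_force: 0.0
```

```bash
cat > look.py <<'E'
from h import *
import sys
def look(name,sx,sy,tx,ty):
    S=read_camera("side");T=read_camera("top")
    cv2.imwrite(f"pics/{name}_s.png",S["color"]);cv2.imwrite(f"pics/{name}_t.png",T["color"])
    f=lambda im,x,y:cv2.resize(im[y:y+100,x:x+66],(400,600),interpolation=cv2.INTER_CUBIC)
    cv2.imwrite(f"pics/{name}.png",np.hstack([f(S["color"],sx,sy),f(T["color"],tx,ty)]))
    e=state()["eef_pos"]; print("tcp",e,"side px",(proj(S,e)-[sx,sy]+.5)*6,"top px",(proj(T,e)-[tx,ty]+.5)*[6.06,6]+[400,0])
look(sys.argv[1],*map(int,sys.argv[2:]))
E
python3 look.py a 268 220 390 170
```

```text
tcp [ 0.500692   -0.25086494  0.12467915] side px [140.65950518 279.16910639] top px [652.83527409 351.8869378 ]
```

View pics/a.png

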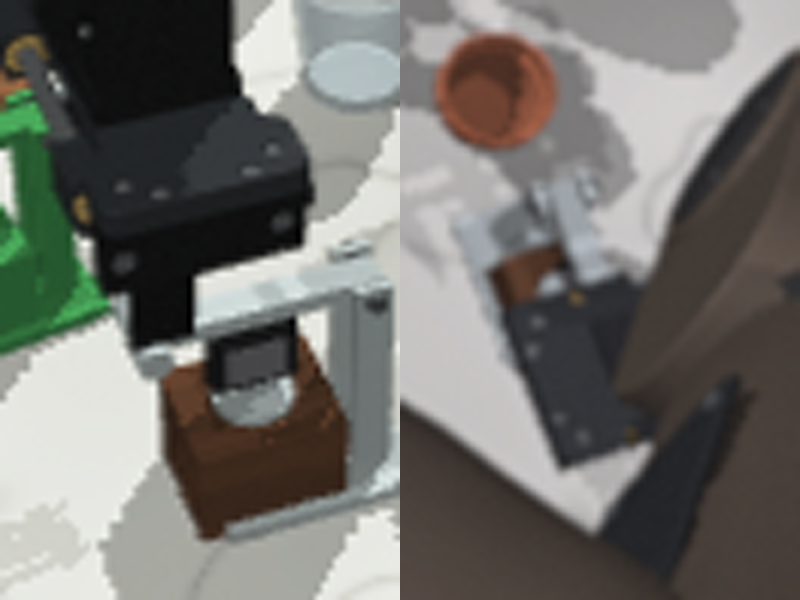

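The side view shows the near finger tip at about (163,335), with the near end of the bar right below it at (152,360). The fingers straddle the bar, so I'll go down and grip it across its end faces.

Emit:
{"method": "move_arm", "body": {"steps": [[0, 0, 0.16, 0, 0.2], [0, 0, 0.16, 0, 0.2], [0, 0, 0.16, 0, 0.2], [0, 0, 0, 0, 0.2], [0, 0, 0, 0, -1]], "newtons": 10}}

```text
clock: 4.13
eef_pos: [0.5013, -0.2513, 0.0781]
orientation: [[-0.939, -0.345, 0.001], [-0.345, 0.939, -0.001], [-0.001, -0.001, -1.0]]
contact_force: [0.6, 0.3, 0.1]
width: 0.568
grasp_force: 0.0
```

Emit:
{"method": "move_arm", "body": {"steps": [[0, 0, 0, 0, -1], [0, 0, 0, 0, -1], [0, 0, 0, 0, -1], [0, 0, 0, 0, -1]]}}

```text
clock: 4.47
eef_pos: [0.5003, -0.249, 0.0778]
orientation: [[-0.939, -0.345, -0.001], [-0.345, 0.939, 0.003], [-0.0, 0.003, -1.0]]
contact_force: [-2.6, 12.2, 9.3]
width: 0.355
grasp_force: 10.0
```

Emit:
{"method": "move_arm", "body": {"steps": [[0, 0.03, 0, 0, -1], [0, 0, 0, 0, -1], [0, 0, 0, 0, -1]]}}

```text
clock: 4.72
eef_pos: [0.5003, -0.2488, 0.0778]
orientation: [[-0.938, -0.346, 0.002], [-0.346, 0.938, -0.002], [-0.001, -0.002, -1.0]]
contact_force: [-0.5, -3.5, 5.4]
width: 0.36
grasp_force: 10.0
```

The grip is on the bar ends (34 mm) and centred to within about 1 mm. Now I'll swing it through the arc about the hinge.

Emit:
{"method": "move_arm", "body": {"steps": [[-0.017, -0.008, -0.173, 0, -1], [-0.051, 0, -0.166, 0, -1], [-0.083, 0, -0.152, 0, -1], [-0.112, 0, -0.133, 0, -1], [-0.136, 0, -0.108, 0, -1]]}}

```text
clock: 5.13
eef_pos: [0.5376, -0.2355, 0.1514]
orientation: [[-0.938, -0.345, 0.001], [-0.345, 0.938, -0.001], [-0.0, -0.001, -1.0]]
contact_force: [2.2, -4.6, -3.2]
width: 0.357
grasp_force: 10.0
```

Emit:
{"method": "move_arm", "body": {"steps": [[-0.155, 0, -0.079, 0, -1], [-0.167, 0, -0.046, 0, -1], [0, 0, 0, 0, -1]]}}

```text
clock: 5.38
eef_pos: [0.5703, -0.224, 0.1645]
orientation: [[-0.938, -0.347, 0.004], [-0.347, 0.938, -0.003], [-0.003, -0.004, -1.0]]
contact_force: [-1.2, -3.5, 14.7]
width: 0.353
grasp_force: 10.0
```

Emit:
{"method": "move_arm", "body": {"steps": [[-0.173, 0, -0.012, 0, -1], [-0.172, 0, 0.022, 0, -1], [-0.164, 0, 0.056, 0, -1], [-0.15, 0, 0.088, 0, -1], [-0.13, 0, 0.116, 0, -1]]}}

```text
clock: 5.8
eef_pos: [0.6442, -0.1977, 0.1372]
orientation: [[-0.938, -0.346, 0.006], [-0.346, 0.938, -0.003], [-0.005, -0.005, -1.0]]
contact_force: [5.1, -8.9, 2.2]
width: 0.356
grasp_force: 10.0
```

Emit:
{"method": "move_arm", "body": {"steps": [[0, 0, 0, 0, -1]]}}

```text
clock: 5.88
eef_pos: [0.6452, -0.1974, 0.1352]
orientation: [[-0.938, -0.347, 0.006], [-0.347, 0.938, -0.003], [-0.005, -0.005, -1.0]]
contact_force: [9.8, -5.4, 5.0]
width: 0.358
grasp_force: 10.0
```

```bash
python3 look.py b 285 220 375 160
```

```text
tcp [ 0.64407727 -0.19778163  0.13634547] side px [420.62812858 152.95509472] top px [622.81688181  99.66278166]
```

View pics/b.png

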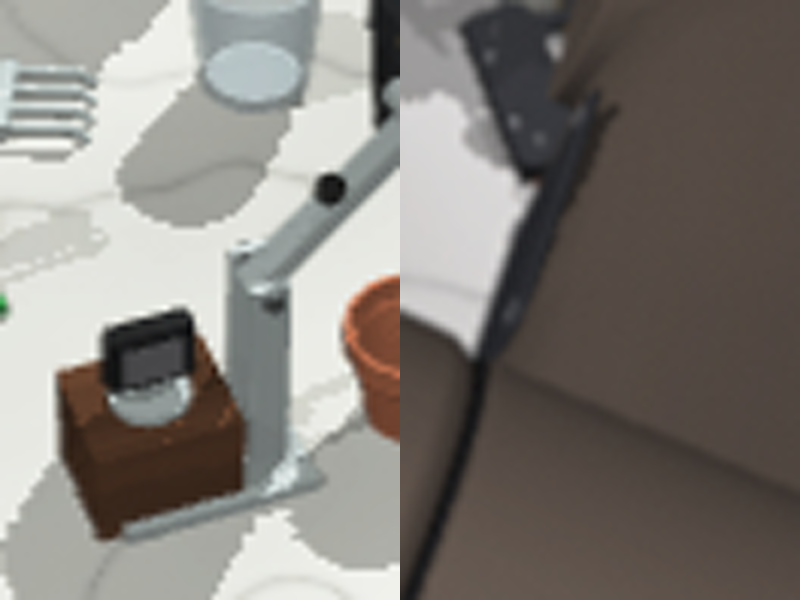

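The arm now leans well past upright, about 45° back, and the key still stands in the block with its head near (148,350). I'll release the bar, rise and compute the key's position.

Emit:
{"method": "move_arm", "body": {"steps": [[0, 0, 0, 0, 0.2], [0, 0, 0, 0, 0.2], [0, 0, 0, 0, 0.2], [0, 0, -0.3, 0, 0.2], [0, 0, -0.3, 0, 0.2]]}}

```text
clock: 6.4
eef_pos: [0.6405, -0.1961, 0.1943]
orientation: [[-0.938, -0.346, -0.004], [-0.346, 0.938, 0.002], [0.003, 0.003, -1.0]]
contact_force: [1.4, 0.4, 1.3]
width: 0.588
grasp_force: 0.0
```

```bash
python3 - <<'E'
from h import *
np.set_printoptions(precision=4,suppress=True)
S=read_camera("side"); r=lambda x,y:ray(S,((x+.5)/6.06-.5+285,(y+.5)/6-.5+220))
n=np.array([-.346,.938,0]);ux=np.array([.938,.346,0])
for nm,p,off in(("face",(151,366),-.006),("top far L",(105,330),.006),("far R",(190,310),.006),("low L",(107,392),-.006),("low R",(195,373),-.006)):
    o,d=r(*p); t=(-.4062+off-n@o)/(n@d); X=o+t*d; print(nm,X,"along x",ux@X)
print("shoulder c",atz(r(150,402),.049), ux@atz(r(150,402),.049))
print("block corners",[ (ux@atz(r(*p),.045),n@atz(r(*p),.045)) for p in((57,375),(95,440),(243,410))])
E
```

```text
face [ 0.5403 -0.2401  0.0685] along x 0.4237134806172779
top far L [ 0.5232 -0.2336  0.0813] along x 0.409957725647679
far R [ 0.5553 -0.2218  0.0795] along x 0.44416058418541005
low L [ 0.5236 -0.2463  0.0613] along x 0.40595953068386126
low R [ 0.5569 -0.234   0.0581] along x 0.44141613220413023
shoulder c [ 0.5396 -0.24    0.049 ] 0.4231130690922076
block corners [(np.float64(0.39576922670063897), np.float64(-0.38167644777339343)), (np.float64(0.39832842370065863), np.float64(-0.4189711298836761)), (np.float64(0.4559490312043913), np.float64(-0.4251581622514432))]
```

Emit:
{"method": "move_arm", "body": {"steps": [[0.36, -0.007, 0, 0, 0], [0.36, 0, 0, 0, 0], [0.36, 0, 0, 0, 0], [0, 0, 0.35, 0, 0], [0, 0, 0.35, 0, 0]]}}

```text
clock: 6.87
eef_pos: [0.5398, -0.2357, 0.1268]
orientation: [[-0.939, -0.344, 0.004], [-0.344, 0.939, -0.002], [-0.003, -0.004, -1.0]]
contact_force: [1.0, -0.4, -1.6]
width: 0.496
grasp_force: 0.0
```

Emit:
{"method": "move_arm", "body": {"steps": [[0, 0, 0, 0, 0]]}}

```text
clock: 6.95
eef_pos: [0.5376, -0.2336, 0.1206]
orientation: [[-0.939, -0.345, -0.007], [-0.345, 0.939, 0.004], [0.005, 0.006, -1.0]]
contact_force: [-1.0, -0.1, -0.2]
width: 0.502
grasp_force: 0.0
```

```bash
python3 look.py c 280 220 375 160
```

```text
tcp [ 0.54034688 -0.23444219  0.12527472] side px [177.7290452  245.22254621] top px [704.33224223 325.16323783]
```

View pics/c.png

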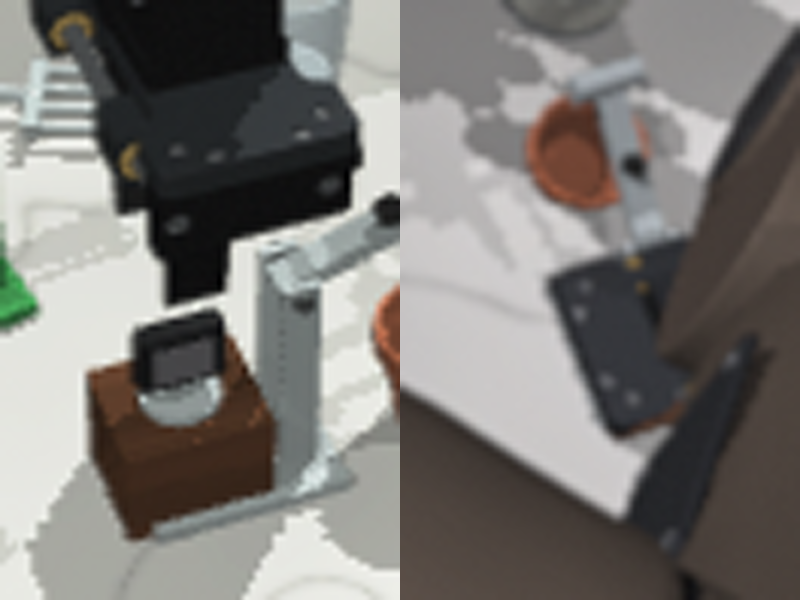

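The clamp arm lies fully back, the key stands in the slot and the finger is above the head. I'll descend and grip the head.

Emit:
{"method": "move_arm", "body": {"steps": [[0, 0, 0.25, 0, 0], [0, 0, 0.25, 0, 0], [0, 0, 0.235, 0, 0], [0, 0, 0, 0, 0], [0, 0, 0, 0, -1]], "newtons": 25}}

```text
clock: 7.47
eef_pos: [0.5412, -0.2346, 0.0529]
orientation: [[-0.938, -0.346, 0.0], [-0.346, 0.938, -0.0], [-0.0, -0.0, -1.0]]
contact_force: [0.1, 0.8, 0.3]
width: 0.468
grasp_force: 0.0
```

Emit:
{"method": "move_arm", "body": {"steps": [[0, 0, 0, 0, -1], [0, 0, 0, 0, -1], [0, 0, 0, 0, -1], [0, 0, 0, 0, -1], [0, 0, 0, 0, -1]]}}

```text
clock: 7.88
eef_pos: [0.5408, -0.2347, 0.0526]
orientation: [[-0.938, -0.346, 0.001], [-0.346, 0.938, -0.001], [-0.001, -0.001, -1.0]]
contact_force: [0.2, 0.3, 0.1]
width: 0.138
grasp_force: 0.0
```

Emit:
{"method": "move_arm", "body": {"steps": [[0, 0, 0, 0, -1], [0, 0, 0, 0, -1], [0, 0, 0, 0, -1]], "newtons": 40}}

```text
clock: 8.13
eef_pos: [0.5408, -0.2347, 0.0525]
orientation: [[-0.938, -0.346, 0.001], [-0.346, 0.938, -0.0], [-0.0, -0.001, -1.0]]
contact_force: [-1.2, 0.6, 6.5]
width: 0.124
grasp_force: 40.0
```

The key is gripped (11.8 mm). I'll lift it, align with the caddy's yaw and carry it above the keyhole.

Emit:
{"method": "move_arm", "body": {"steps": [[0, 0, -0.35, 0, -1], [0, 0, -0.35, 0, -1], [0, 0, -0.35, 0, -1], [0, 0, -0.35, 0, -1], [0, 0, 0, 0.054, -1]]}}

```text
clock: 8.55
eef_pos: [0.5425, -0.2357, 0.1985]
orientation: [[-0.97, -0.244, 0.008], [-0.244, 0.97, -0.005], [-0.007, -0.007, -1.0]]
contact_force: [0.8, 0.7, -0.5]
width: 0.124
grasp_force: 40.0
```

Emit:
{"method": "move_arm", "body": {"steps": [[0, 0, 0, 0.054, -1], [0, 0, 0, 0.054, -1], [0, 0, 0, 0.054, -1], [0.088, 0.36, 0, 0, -1], [0.088, 0.36, 0, 0, -1]]}}

```text
clock: 8.97
eef_pos: [0.5283, -0.1617, 0.1914]
orientation: [[-0.997, 0.082, -0.0], [0.082, 0.997, 0.0], [0.0, -0.0, -1.0]]
contact_force: [-0.1, 1.3, -0.9]
width: 0.123
grasp_force: 40.0
```

Emit:
{"method": "move_arm", "body": {"steps": [[0.088, 0.36, 0, 0, -1], [0.088, 0.36, 0, 0, -1], [0.088, 0.36, 0, 0, -1], [0.088, 0.36, 0, 0, -1], [0.088, 0.36, 0, 0, -1]]}}

```text
clock: 9.38
eef_pos: [0.4983, 0.023, 0.1919]
orientation: [[-0.997, 0.079, 0.0], [0.079, 0.997, -0.0], [-0.0, -0.0, -1.0]]
contact_force: [0.6, 0.1, 0.2]
width: 0.125
grasp_force: 40.0
```

Emit:
{"method": "move_arm", "body": {"steps": [[0.088, 0.36, 0, 0, -1], [0.088, 0.36, 0, 0, -1], [0.088, 0.36, 0, 0, -1], [0.088, 0.36, 0, 0, -1], [0.088, 0.36, 0, 0, -1]]}}

```text
clock: 9.8
eef_pos: [0.4686, 0.2061, 0.1919]
orientation: [[-0.997, 0.079, 0.0], [0.079, 0.997, -0.0], [-0.0, -0.0, -1.0]]
contact_force: [1.9, -0.7, -1.0]
width: 0.121
grasp_force: 40.0
```

Emit:
{"method": "move_arm", "body": {"steps": [[0, 0, 0.2, 0, -1], [0, 0, 0.2, 0, -1], [0, 0, 0, 0, -1], [0, 0, 0, 0, -1]]}}

```text
clock: 10.13
eef_pos: [0.469, 0.2043, 0.1515]
orientation: [[-0.997, 0.079, -0.002], [0.079, 0.997, -0.001], [0.002, -0.001, -1.0]]
contact_force: [-0.4, -0.1, -0.6]
width: 0.125
grasp_force: 40.0
```

```bash
python3 look.py d 262 120 240 180; python3 -c "
from station import *
s=state();print(s['eef_pos'],s['orientation'],s['joint_pos'])"
```

```text
tcp [0.46981463 0.20412679 0.15268889] side px [145.97532637 219.77579701] top px [542.95783343 325.99333203]
[0.46981463 0.20412679 0.15268889] [[-9.96843711e-01  7.93847901e-02  8.18942477e-04]
 [ 7.93849403e-02  9.96844024e-01  1.52569786e-04]
 [-8.04246194e-04  2.17099931e-04 -9.99999653e-01]] [ 1.60950544e+01  2.35582892e+01  1.09066015e+02 -6.26902818e-03
  4.73281894e+01 -6.93474889e+01]
```

View pics/d.png

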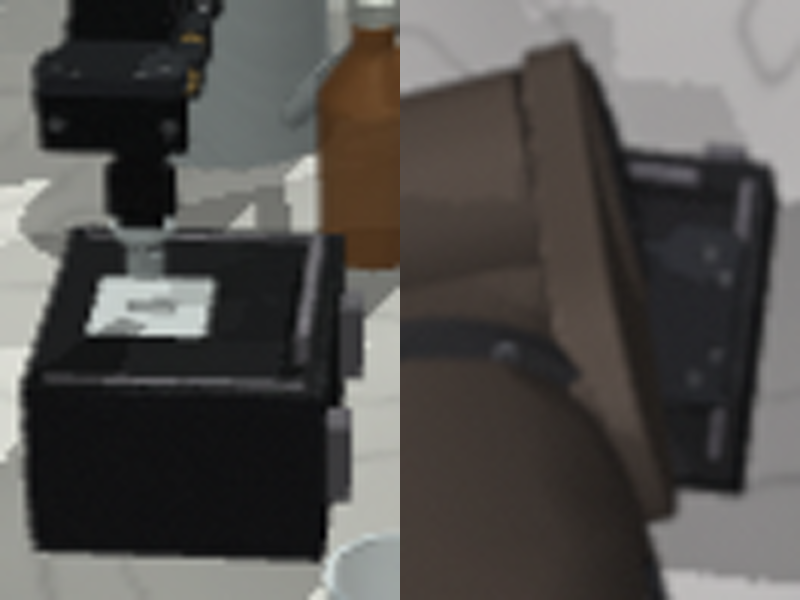

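```bash
python3 - <<'E'
from h import *
np.set_printoptions(precision=4,suppress=True)
S=read_camera("side"); im=S["color"]; e=state()["eef_pos"]
q=lambda X:(proj(S,X)-[262,120]+.5)*[6.06,6]
print("tip",q(e-[0,0,.0355]),"bit mid",q(e-[0,0,.0265]),"shoulder",q(e-[0,0,.0075]),"at plate",q([e[0],e[1],.1]))
print("px/mm x,y", q([e[0]+.01,e[1],.1])-q([e[0],e[1],.1]), q([e[0],e[1]+.01,.1])-q([e[0],e[1],.1]))
b=cv2.imread("pics/side0.png")[150:210,256:336].min(2).astype(float); m=(b>120)&(np.indices(b.shape)[0]<30)&(np.indices(b.shape)[1]>15)&(np.indices(b.shape)[1]<45)
n,l,st,c=cv2.connectedComponentsWithStats(m.astype(np.uint8)); k=1+st[1:,4].argmax(); print(st[k]); 
comp=(l==k).astype(np.uint8); ct=max(cv2.findContours(comp,0,2)[0],key=cv2.contourArea); M=cv2.moments(ct); p=np.array([M["m10"]/M["m00"]+256,M["m01"]/M["m00"]+150]); print("plate c",p,(p-[262,120]+.5)*[6.06,6],atz(ray(S,p),.1))
T=read_camera("top"); b=cv2.imread("pics/top0.png")[200:260,228:308].min(2); m=(b>110)
n,l,st,c=cv2.connectedComponentsWithStats(m.astype(np.uint8)); 
k=l[37-8,39]; k=[i for i in range(1,n) if 300<st[i,4]<700 and abs(c[i][0]-39)<4]; print(k,[st[i] for i in k],[ atz(ray(T,c[i]+[228,200]),.1) for i in k])
d=cv2.resize(im[150:185,270:310],(800,600),interpolation=cv2.INTER_CUBIC); 
d=cv2.resize(im[150:180,270:310],(800,600),interpolation=cv2.INTER_CUBIC); cv2.imwrite("pics/d2.png",d)
E
```

```text
tip [150.911  280.0192] bit mid [150.0804 264.8635] shoulder [148.3048 232.4646] at plate [152.4929 308.8841]
px/mm x,y [19.255  -0.2549] [ 0.8538 -9.5278]
[ 16   0  29  12 234]
plate c [286.1546 153.4725] [149.4071 203.8351] [0.4629 0.3223 0.1   ]
[3] [array([ 27,  25,  24,  24, 454], dtype=int32)] [array([0.4682, 0.2021, 0.1   ])]
```

View pics/d2.png

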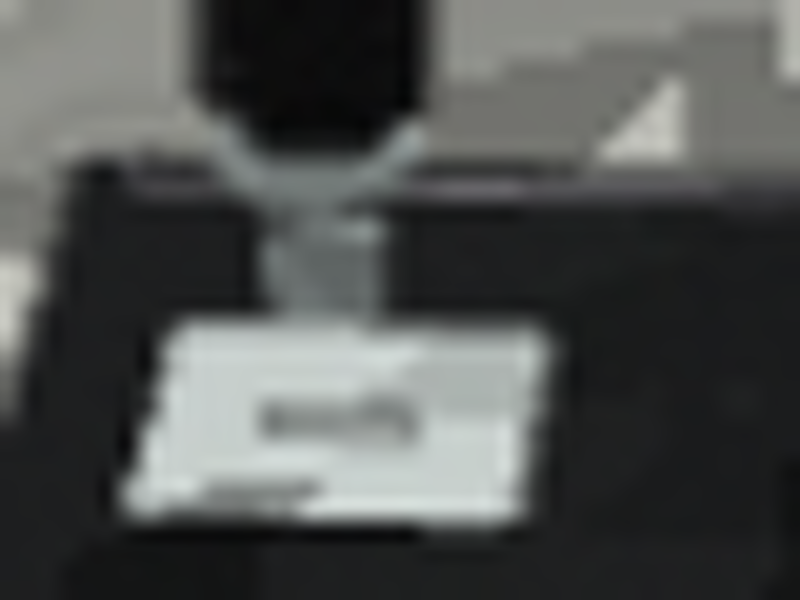

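The blade (centre x about 322) is slightly left of the slot (338,422). After allowing for height, that calls for a shift of about 1.2 mm along +x. I'll correct and lower into the bevel while watching the force.

Emit:
{"method": "move_arm", "body": {"steps": [[-0.013, -0.007, 0.08, 0, -1], [0, 0, 0.06, 0, -1], [0, 0, 0.04, 0, -1], [0, 0, 0.02, 0, -1], [0, 0, 0, 0, -1]]}}

```text
clock: 10.75
eef_pos: [0.4703, 0.2034, 0.1311]
orientation: [[-0.997, 0.079, -0.001], [0.079, 0.997, -0.0], [0.001, -0.0, -1.0]]
contact_force: [0.2, -0.7, 0.6]
width: 0.13
grasp_force: 40.0
```

Emit:
{"method": "move_arm", "body": {"steps": [[0, 0, 0.02, 0, -1], [0, 0, 0.02, 0, -1], [0, 0, 0, 0, -1]]}}

```text
clock: 11.0
eef_pos: [0.4705, 0.2035, 0.1275]
orientation: [[-0.997, 0.079, -0.0], [0.079, 0.997, -0.0], [0.0, -0.0, -1.0]]
contact_force: [0.2, 0.2, -1.3]
width: 0.123
grasp_force: 40.0
```

The tip is 8 mm into the slot with no force. Next I'll push past the pins while rocking.

Emit:
{"method": "move_arm", "body": {"steps": [[0, 0, 0.04, 0.02, -1], [0, 0, 0.03, -0.04, -1], [0, 0, 0.03, 0.04, -1], [0, 0, 0.03, -0.04, -1], [0, 0, 0.02, 0.04, -1]], "newtons": 55}}

```text
clock: 11.42
eef_pos: [0.4712, 0.2035, 0.1135]
orientation: [[-0.994, 0.111, 0.002], [0.111, 0.994, -0.0], [-0.002, 0.0, -1.0]]
contact_force: [-1.6, -4.3, 21.8]
width: 0.123
grasp_force: 55.0
```

Emit:
{"method": "move_arm", "body": {"steps": [[0, 0, 0.02, -0.04, -1], [0, 0, 0.02, 0.04, -1], [0, 0, 0.01, -0.04, -1], [0, 0, 0, 0.02, -1], [0, 0, 0, 0, -1]]}}

```text
clock: 11.83
eef_pos: [0.4709, 0.2036, 0.1079]
orientation: [[-0.997, 0.08, 0.001], [0.08, 0.997, 0.0], [-0.001, 0.0, -1.0]]
contact_force: [0.7, -0.8, -1.1]
width: 0.123
grasp_force: 55.0
```

Emit:
{"method": "move_arm", "body": {"steps": [[0, 0, 0.02, 0.02, -1], [0, 0, 0.02, -0.04, -1], [0, 0, 0.01, 0.04, -1], [0, 0, 0, -0.02, -1], [0, 0, 0, 0, -1]]}}

```text
clock: 12.25
eef_pos: [0.4717, 0.2038, 0.1073]
orientation: [[-0.997, 0.077, 0.005], [0.077, 0.997, 0.001], [-0.005, 0.002, -1.0]]
contact_force: [-11.0, -6.6, 56.4]
width: 0.125
grasp_force: 55.0
```

```bash
python3 - <<'E'
from h import *
s=state();print(s["eef_pos"],s["contact_force"],s["wrist_torque"])
S=read_camera("side"); cv2.imwrite("pics/e.png",cv2.resize(S["color"][145:185,262:315],(795,600),interpolation=cv2.INTER_CUBIC))
E
```

```text
[0.47172594 0.20379785 0.10730211] [-10.97184318  -6.64590662  56.37894778] [-1.11380621  2.14268537 -0.37611984]
```

View pics/e.png

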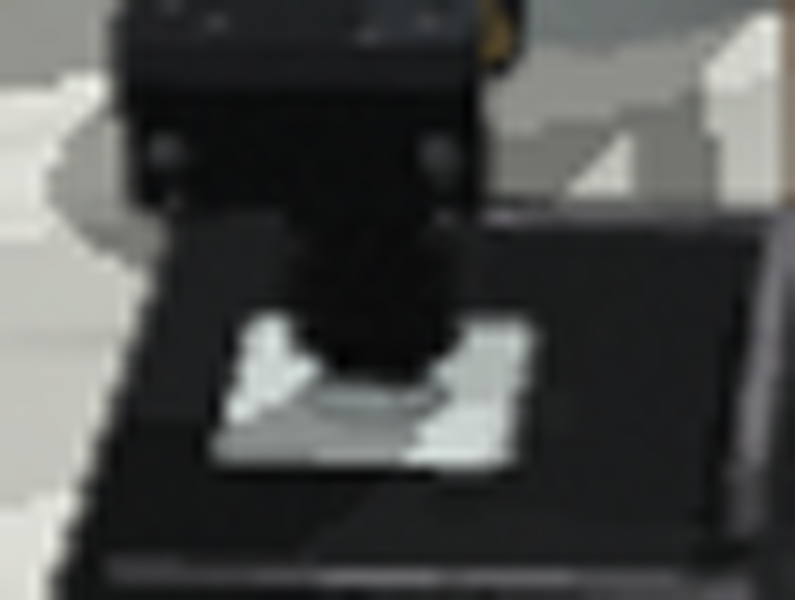

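The hard stop comes at TCP z 0.1073 m, as predicted for home, and the shoulder lies on the plate in the picture (375,395). I'll ease the push a little and turn clockwise.

Emit:
{"method": "move_arm", "body": {"steps": [[0, 0, -0.025, 0, -1], [0, -0.0015, 0, 0.06, -1], [0, -0.0015, 0, 0.06, -1], [0, -0.0015, 0, 0.06, -1], [0, -0.0015, 0, 0.06, -1]]}}

```text
clock: 12.72
eef_pos: [0.4718, 0.2031, 0.1074]
orientation: [[-0.845, 0.534, 0.004], [0.534, 0.846, 0.001], [-0.003, 0.003, -1.0]]
contact_force: [-0.4, -3.9, 22.7]
width: 0.124
grasp_force: 55.0
```

Emit:
{"method": "move_arm", "body": {"steps": [[0, -0.0015, 0, 0.06, -1], [0, -0.0015, 0, 0.06, -1], [0, -0.0015, 0, 0.06, -1], [0, -0.0015, 0, 0.06, -1], [0, 0, 0, 0, -1]]}}

```text
clock: 13.13
eef_pos: [0.4715, 0.2026, 0.1074]
orientation: [[-0.502, 0.865, 0.004], [0.865, 0.502, 0.0], [-0.002, 0.004, -1.0]]
contact_force: [-0.0, -4.0, 22.3]
width: 0.123
grasp_force: 55.0
```

Emit:
{"method": "move_arm", "body": {"steps": [[0, -0.0015, 0, 0.06, -1], [0, -0.0015, 0, 0.06, -1], [0, -0.0015, 0, 0.06, -1], [0, -0.0015, 0, 0.06, -1], [0, -0.0015, 0, 0.06, -1]]}}

```text
clock: 13.55
eef_pos: [0.4707, 0.2023, 0.1074]
orientation: [[0.072, 0.997, 0.004], [0.997, -0.072, 0.0], [0.001, 0.004, -1.0]]
contact_force: [0.1, -4.8, 22.4]
width: 0.121
grasp_force: 55.0
```

Emit:
{"method": "move_arm", "body": {"steps": [[0, -0.0015, 0, 0.06, -1], [0, 0, 0, 0, -1], [0, 0, 0, 0, -1], [0, 0, 0, 0, -1]]}}

```text
clock: 13.88
eef_pos: [0.4705, 0.2023, 0.1074]
orientation: [[0.186, 0.982, 0.004], [0.982, -0.186, 0.0], [0.001, 0.004, -1.0]]
contact_force: [0.2, -5.1, 22.6]
width: 0.124
grasp_force: 55.0
```

```bash
python3 - <<'E'
from h import *
s=state();print(s["eef_pos"],s["contact_force"],s["wrist_torque"],s["joint_pos"],np.degrees(np.arctan2(s["orientation"][1][0],s["orientation"][0][0])))
S=read_camera("side"); cv2.imwrite("pics/f.png",cv2.resize(S["color"][140:320,240:400],(640,720)[:2] and (533,600),interpolation=cv2.INTER_CUBIC))
E
```

```text
[0.47054487 0.20227196 0.10741561] [ 0.22691641 -5.06445552 22.61061363] [-1.0932258   0.13867994 -0.15592586] [ 1.58907574e+01  2.73720121e+01  1.11642718e+02 -6.29171913e-02
  4.07471084e+01  2.66816238e+01] 79.25685558235818
```

View pics/f.png

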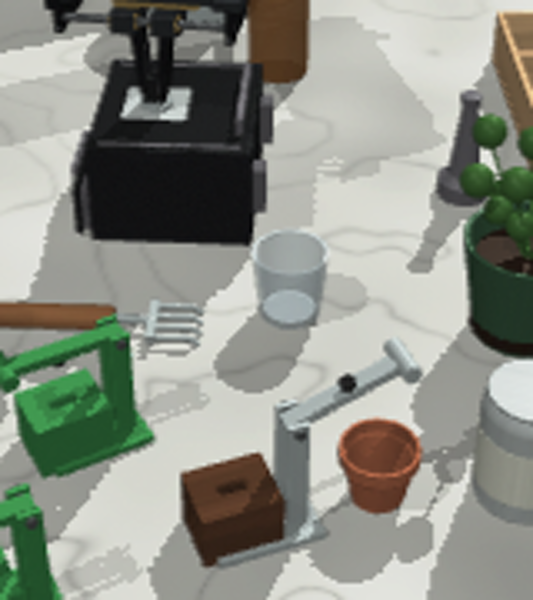

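The picture shows the gripper holding the key home in the caddy, turned about 96°. The clamp arm lies back at (350,385), and the bystanders look unmoved.

```bash
python3 -c "
from station import *
print(hand_in())"
```

```text
the job is handed in; nothing more can be done
None
```

I handed the job in with the key still gripped (55 N), fully home and turned about 96° clockwise. The clamp arm is lying back and the other things look unmoved in the last picture; `hand_in()` returned no verdict.

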